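Refit the filter tube in the pug mill's vacuum filter box

TASK

The empty port of the vacuum filter box needs its filter back, like the finished one beside it: lower the long ceramic filter tube through the port without touching the rim or roof, and seat it fully home and upright on the spigot inside. Then slip the aluminium gland cap over the tube and push it squarely down over the port's neck until it is fully home. Set the parts down rather than dropping them, and do not shift or knock over the other things on the bench.

Things in the scene. Friction and masses are not known exactly. Their poses are not given: they have to be found in the camera images.
- tube_mid (a point): centre (half-way up) of the long filter tube: plain white ceramic, straight, open at both ends, outside diameter 36, bore 28, length 156, about 130 g; stands upright on the bench at the start. z along its axis. The only other bare white tube is the short spare, 95 long.
- tube: the same long filter tube; origin at the centre of its lower end, z up along its axis
- cap_mid (a point): centre (half-way up) of the gland cap: bare aluminium, round, open through the middle, total height 62, stands skirt down on the bench, about 170 g. From its underside: skirt 0 to 18 (outside diameter 78, bore 70), flat shoulder 18 to 24 (diameter 78, hole 44), hub 24 to 62 (outside diameter 54, bore 44). Grip it by the hub. z up. When home on the neck the shoulder rests on the rim: this point is then 13 above port, and the tube pokes 12 out of the hub.
- cap: the same gland cap; origin at the centre of its underside, z up
- spigot_seat (a point): centre of the spigot's shoulder inside the filter box, 20 above the bench, straight under the empty port; z up. The brass spigot rises 45 above this point, diameter 25, its last 9 tapering to diameter 14; the flat shoulder is 48 in diameter. The seated tube stands on the shoulder, so its centre is then 78 above this point and its top 56 above the port's rim.
- port (a point): centre of the mouth of the empty port, at the top of its neck, 120 above the bench; z up. The neck is a steel ring 25 high on the roof, outside diameter 66 (62 at the top edge), bore 58 (54 at the top edge).
- roof: roof of the filter box with both necks; origin at the middle of the roof's upper face, 95 above the bench. Its y axis points from the finished port to the empty one; the port centres lie at y = +52 (empty) and y = -52 (finished).
- filter_box: vacuum filter box fixed to the bench: clear sides, cream painted roof, 120 (its x) by 220 (its y) by 95 high, origin under its middle, may face any way. Over the finished port the fitted cap (diameter 78, hub 54) and tube reach 176 above the bench, 81 above the roof. A brass stub sticks out 14 from its +x side, 30 above the bench.
- short_tube: bystander: short white ceramic tube, outside diameter 36, length 95, origin at the centre of its foot
- glaze_bottle: bystander: grey plastic bottle, diameter 56, height 155, origin at the centre of its foot
- oxide_jar: bystander: amber glass jar with steel lid, diameter 64, height 80, origin at the centre of its foot
- beaker: bystander: unfired clay cup, diameter 68, height 85, origin at the centre of its foot
- pestle: bystander: wooden pestle standing on its wide end, widest diameter 52, height 135, origin at the centre of its foot
- brush: bystander: brush lying at the far side of the bench
- spatula: bystander: spatula lying at the far right side of the bench
There are look-alikes about, which are no part of the job. Leave any yellow look-alike of the tube alone.

How it is judged:
By the outcome, as a careful person would: the job done as asked, in the order asked, and still so for the second after the job is handed in, with the robot touching nothing.
It also fails if it takes over 67 s, if anything falls off the work surface, if the arm or the gripper's body presses on something with over 40 N, if the wrist force passes 120 N, or if a joint passes its speed limit or range.

ROBOT

A 7-joint arm with a two-finger parallel gripper is mounted at the origin on the work surface. World frame = base frame: x ahead of the robot, y to its left, z up, the work surface at z = 0. Lengths are in m, angles in degrees, forces in N, time in s.
With the tool pointing down it reaches from about 0.425 to 0.875 m from the base axis. Payload 4.7 kg.
Tool frame: the origin (TCP) lies on the mounting face of the last link; the fingertips stand 182 mm ahead of it and the grasp point (between the pads) lies 164 mm ahead of it; z points along the fingers, y is the line along which they close (so a half turn about z gives the same grasp; the last joint's range is limited). The gripper opens to 87 mm and grips with 3 to 60 N. Pads are 19 mm wide; open, the fingers measure 117 mm over their backs; the gripper's body (75 mm by 190 mm) begins 51 mm behind the grasp point.
Start: joints at [73.172, 18.392, -4.016, 83.108, 1.295, 78.541, -3.26], TCP at [0.197, -0.619, 0.405] pointing down, gripper open.
Joint ranges: [-163.93, 163.93], [-17.29, 119.83], [-79.2, 71.16], [3.27, 140.29], [-89.18, 269.18], [5.43, 117.66], [-154.24, 154.24]. Speed limits (degrees/s): [147.25, 147.25, 180, 180, 180, 180, 180].

INTERFACE

Orientations are given as [roll, pitch, yaw] about the fixed x, y, z axes, in that order (R = Rz(yaw) Ry(pitch) Rx(roll)).
In Python, from cell import env gives the robot as it stands.
- The arm moves only by the tool servo_tool, never from a script. Its argument "plan" is a list of rows, each an object with "xyz": the shift along the tool's x, y, z in cm, a list of three; "twist": the turn, a rotation vector about the tool's x, y, z in degrees, a list of three; "jaw": the closure, from 0 (fully open) to 1 (shut). In form: [{"xyz": [x, y, z], "twist": [wx, wy, wz], "jaw": jaw}, ...]. A call has 1 to 10 rows; each row is the pose to reach, as a shift and turn from the pose commanded when the call began, along the tool's axes at that moment; what a row does not reach only later rows make up. A row lasts 1/12 s, in which the tool goes at most 41.7 mm and 7.16 degrees, less where a joint would pass 70% of its speed; a pose out of reach is approached as far as the arm can. A call with a gripper value outside its range is refused whole. The fingers move at their own pace and stop on an object; "newtons" is the grip in N (left out, the last holds). Time passes only in rows, so rows that repeat a pose let the fingers close. It gives the time, the measured TCP pose, the force, the opening and the grip force at its end, in the units of the state.
- env.get_obs(): the state, without advancing time (a new reading comes with each control period).
- env.read_camera(name): name is "scene" or "side" or "wrist"; returns a dict with "img" (384x512x3 uint8, red, green, blue), "camera_matrix" (3x3 intrinsics, pixels), "k1" (the pictures are not rectified: a ray, as slopes to the right and down, at radius r is drawn at 1 + k1 r^2 times it, then the intrinsics apply), "R" (3x3) and "t" (3): a world point X has camera coordinates R X + t. Camera axes: x right, y down, z forward; pixel columns grow to the right and rows downward; lengths in m; the calibration is good to about 2 mm. A picture is of the moment at which its call begins. There is no depth.
- env.sign_off(): hands the job in; it is judged then, once.
The state is a dict: "time_s": time; "qpos": joint angles; "joint_velocities": joint speeds; "effort": joint torques, N m; "tool_pos": TCP position; "tool_rot": TCP orientation; "force": force on the tool from outside, world axes, zero at the start; "wrist_torque": the same for the moment, N m; "grip_width": finger opening in m; "grasp_force": force on a finger pad.
Only numpy, scipy, OpenCV 4.12 (cv2) and the standard library are available. Lean on these libraries where they do the work, as an engineer would, in place of code of your own. Each camera call takes 0.05 s, during which the arm holds its last target. There are 200 camera calls.

## Working session

There is one attempt and no reset: what is moved stays moved. The work goes in short steps, Python scripts to look and compute and a tool call to move; the robot and the scene stay as the last step left them, time stands still between calls to the robot, and variables do not carry over. Pictures are saved under pics/ and viewed, at most 10 in all, crops included, and the job is handed in when it is done.

Besides the shell and the picture viewer there is one more tool, called after "Emit:" by a JSON object that holds its "method" and its "body". servo_tool: Moves the arm, as the interface text tells. Its arguments: {"type":"object","properties":{"plan":{"type":"array","items":{"type":"object","properties":{"xyz":{"type":"array","items":{"type":"number"}},"twist":{"type":"array","items":{"type":"number"}},"jaw":{"type":"number"}}}},"newtons":{"type":"number"}},"required":["plan"]}

```bash
mkdir -p pics; ls
python3 - <<'E'
from cell import env
import cv2,pickle
o=env.get_obs();print(o)
d={}
for n in("scene","side","wrist"):
    d[n]=c=env.read_camera(n);print(n,c["camera_matrix"].tolist(),c["k1"],c["R"].tolist(),c["t"])
    cv2.imwrite(f"pics/{n}0.png",c["img"][:,:,::-1])
pickle.dump(d,open("c0.pkl","wb"))
E
```

```text
pics
{'time_s': 0.0, 'qpos': array([73.17251641, 18.43956565, -4.0152809 , 83.17477876,  1.29509178,
       78.5409938 , -3.26142423]), 'joint_velocities': array([-0.00810909, -0.00415765,  0.09426274, -0.02099103,  0.0538649 ,
       -0.00033796, -0.01401436]), 'effort': array([-3.15005782e-04, -4.91291749e+01, -4.03981721e-01, -3.12528169e+01,
       -6.39115996e-02,  4.35171963e-02,  1.92136604e-04]), 'tool_pos': array([ 0.19682663, -0.619268  ,  0.40365649]), 'tool_rot': array([-1.79889910e+02,  5.93320239e-03,  1.76355925e+01]), 'force': array([-0.96381857,  0.55694481, -0.0039599 ]), 'wrist_torque': array([0.00338491, 0.05115231, 0.05241219]), 'grasp_force': 0.0, 'grip_width': 0.08697608165339533}
scene [[488.3291671129704, 0.0, 260.8485339620778], [0.0, 488.3291671129704, 189.19153903354467], [0.0, 0.0, 1.0]] -0.16839242129667298 [[0.5313839401788781, 0.84710235140406, 0.006979567728950555], [0.5543016386861302, -0.3414571430721932, -0.7590498750377649], [-0.640609710720842, 0.4072156992193309, -0.6509950636060695]] [-0.29967401 -0.21103862  1.94541855]
side [[360.9493632780779, 0.0, 261.6073521037874], [0.0, 360.9493632780779, 191.60784740994862], [0.0, 0.0, 1.0]] -0.07228717455694895 [[-0.9247884769370273, -0.38033423387742094, -0.010589781176633032], [-0.17687251278704863, 0.45437749963198176, -0.8730734230570668], [0.33687146976983534, -0.8055351999565658, -0.48747374748395134]] [0.53025637 0.18480347 1.0537433 ]
wrist [[344.2268378301936, 0.0, 251.67709130513472], [0.0, 344.2268378301936, 195.45606571845838], [0.0, 0.0, 1.0]] -0.05106134136397014 [[0.30373923562701943, -0.9527533567922436, -0.0018755963925995648], [-0.9195257362680886, -0.2936604587207871, 0.2612201280999013], [-0.24942914240590636, -0.07761814288560907, -0.9652774351520114]] [-0.64762853 -0.03359     0.38990816]
```

View pics/scene0.png

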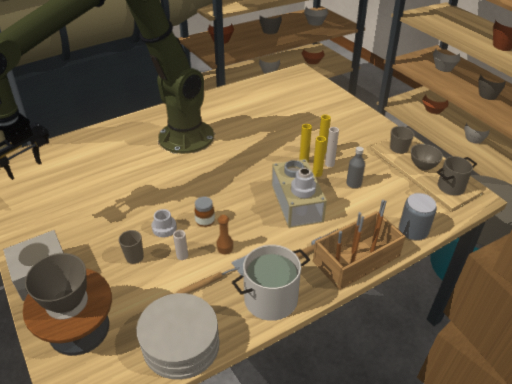

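View pics/side0.png

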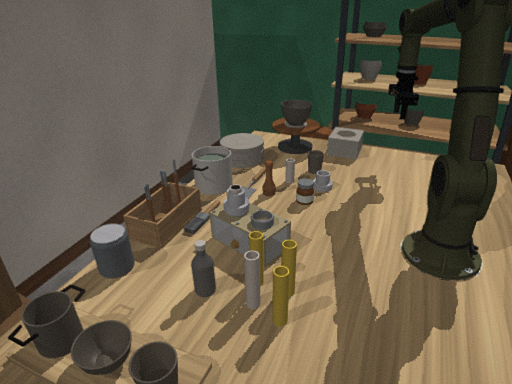

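```bash
cat > h.py <<'E'
import numpy as np,cv2,pickle
from scipy.optimize import least_squares
def proj(c,X):
    X=np.atleast_2d(X); rv,_=cv2.Rodrigues(c["R"])
    return cv2.projectPoints(X.astype(float),rv,c["t"].astype(float),c["camera_matrix"],np.array([c["k1"],0,0,0.]))[0][:,0]
def ray(c,uv):
    p=cv2.undistortPoints(np.array([[uv]],float),c["camera_matrix"],np.array([c["k1"],0,0,0.]))[0,0]
    d=c["R"].T@np.array([p[0],p[1],1]); return -c["R"].T@c["t"],d
def atz(c,uv,z):
    o,d=ray(c,uv); return o+d*(z-o[2])/d[2]
def circ(x,y,z,r,n=72):
    a=np.linspace(0,2*np.pi,n,endpoint=False); return np.c_[x+r*np.cos(a),y+r*np.sin(a),0*a+z]
def crop(img,x0,y0,x1,y1,s):
    return cv2.resize(img[y0:y1,x0:x1],None,fx=s,fy=s,interpolation=cv2.INTER_CUBIC)
E
python3 - <<'E'
from h import *
d=pickle.load(open("c0.pkl","rb"))
S=d["scene"]["img"][:,:,::-1];T=d["side"]["img"][:,:,::-1]
m=np.zeros((600,800,3),np.uint8)
def put(i,x,y): m[y:y+i.shape[0],x:x+i.shape[1]]=i
put(crop(S,265,110,365,230,5),0,0)
put(crop(S,145,203,190,263,5),500,0)
put(crop(T,300,165,345,200,5),500,300)
cv2.imwrite("pics/m1.png",m)
cv2.imwrite("pics/m2.png",crop(T,190,175,310,330,3.8))
E
```

```text
(no output)
```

View pics/m1.png

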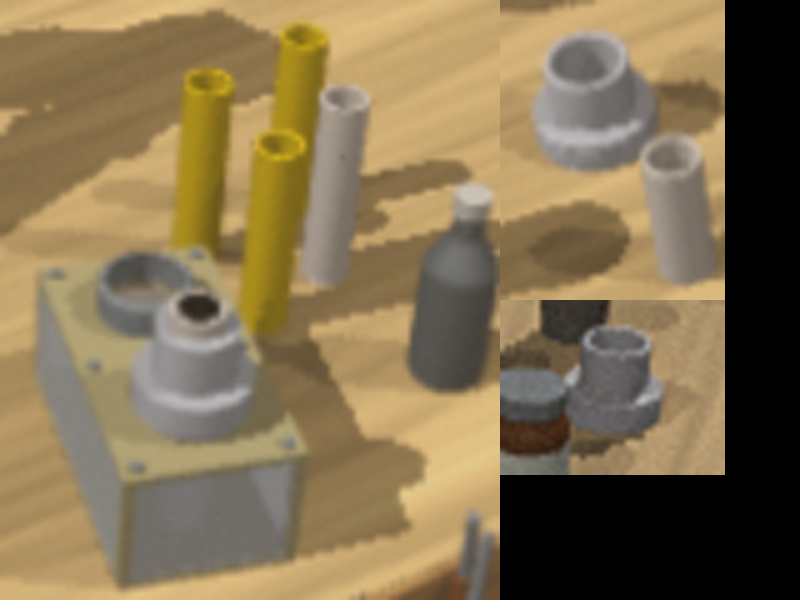

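View pics/m2.png

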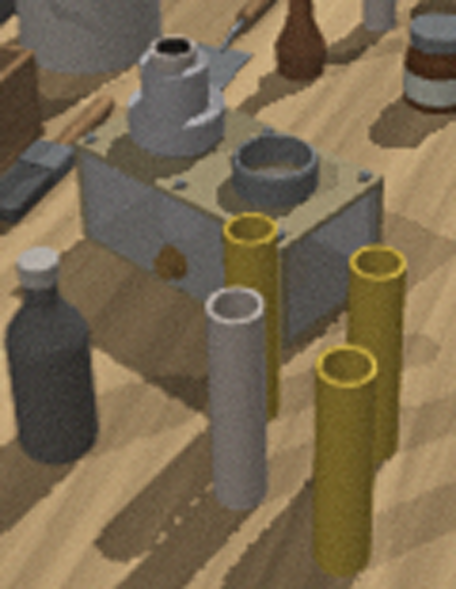

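```bash
cat > m.py <<'E'
from h import *
d=pickle.load(open("c0.pkl","rb"));A,B=d["scene"],d["side"]
s=lambda x,y:(265+(x+.5)/5-.5,110+(y+.5)/5-.5)
t=lambda x,y:(190+(x+.5)/3.8-.5,175+(y+.5)/3.8-.5)
def tri(a,b):
    o1,d1=ray(A,a);o2,d2=ray(B,b);M=np.c_[d1,-d2];k=np.linalg.lstsq(M,o2-o1,rcond=None)[0]
    p,q=o1+k[0]*d1,o2+k[1]*d2;return (p+q)/2*1000,np.linalg.norm(p-q)*1000
def show(n,a,b,z):
    print(n,*[np.round(v,1) for v in tri(a,b)],"atz",np.round(atz(A,a,z)[:2]*1e3,1),np.round(atz(B,b,z)[:2]*1e3,1))
show("tube",s(344.5,99),t(235,305),.156)
for a,b in[((209,83),(378,264)),((304,38),(346,366)),((281,144),(250,229))]: show("yellow",s(*a),t(*b),.156)
show("ftube",s(199,308),t(172,48),.176)
show("port?",s(148,280),t(275,157),.120)
show("cap",(145+89.5/5-.5,203+60.5/5-.5),(300+117/5-.5,165+41.5/5-.5),.062)
show("short",(145+172/5-.5,203+155/5-.5),(0,0),.095)
for p in[(38,272),(125,487),(302,460),(203,250)]: print("roofS",np.round(atz(A,s(*p),.095)*1e3))
for p in[(77,143),(383,178),(282,244)]: print("roofT",np.round(atz(B,t(*p),.095)*1e3))
print("bottle",np.round(atz(A,s(473,190),.155)*1e3))
E
python3 m.py
```

```text
tube [441.6 378.4 153.2] 1.1 atz [445.3 375.7] [439.8 381. ]
yellow [374.7 308.3 152.8] 1.3 atz [379.2 305.4] [373.1 311.6]
yellow [361.6 404.3 152.5] 1.6 atz [366.8 400.8] [359.8 407.4]
yellow [463.4 304.7 153.8] 1.1 atz [466.4 302.8] [461.8 306.9]
ftube [601.5 133.5 174. ] 0.3 atz [603.2 131.9] [599.9 136.9]
port? [502.6 167.3 117. ] 1.1 atz [506.3 165.2] [500.5 171. ]
cap [ 432.2 -281.7   60.5] 1.7 atz [ 434.9 -282. ] [ 431.2 -280. ]
short [1465.2 -271.4  782.9] 645.4 atz [ 567.7 -283.2] [-38485.7  26668.6]
roofS [434. 126.  95.]
roofS [642.  54.  95.]
roofS [680. 162.  95.]
roofS [473. 237.  95.]
roofT [670. 175.  95.]
roofT [427. 133.  95.]
roofT [468. 238.  95.]
bottle [576. 382. 155.]
```

```bash
cat >> h.py <<'E'
from scipy.spatial.transform import Rotation as Ro
def pose(o): return np.array(o["tool_pos"]),Ro.from_euler("xyz",o["tool_rot"],degrees=True)
def move(p0,R0,tgt,yaw):
    "shift cm, twist deg in tool frame to target xyz(mm) tool down at yaw; returns rounded + reached pose"
    R1=Ro.from_euler("xyz",[180,0,yaw],degrees=True)
    s=np.round(R0.inv().apply(np.array(tgt)/1000-p0)*100,2); w=np.round((R0.inv()*R1).as_rotvec(degrees=True),1)
    print("xyz",s.tolist(),"twist",w.tolist())
    return p0+R0.apply(s/100),R0*Ro.from_rotvec(w,degrees=True)
E
python3 - <<'E'
from h import *
from cell import env
d=pickle.load(open("c0.pkl","rb"))["wrist"];o=env.get_obs();p,R=pose(o);print(o["time_s"])
C=-d["R"].T@d["t"];print("cam in tool",R.inv().apply(C-p),"fwd",R.inv().apply(d["R"][2]),"right",R.inv().apply(d["R"][0]))
q=move(p,R,[470,-420,500],48);q=move(*q,[600,-200,500],72);q=move(*q,[600,80,500],98);q=move(*q,[480,360,500],134)
E
```

```text
0.15
cam in tool [ 0.06999032 -0.00152993  0.01997392] fwd [-2.61138060e-01 -2.17504500e-04  9.65301438e-01] right [7.61411735e-04 9.99999617e-01 4.31303616e-04]
xyz [32.07, -10.73, -9.6] twist [-0.1, -0.0, -30.4]
xyz [25.05, -5.05, 0.01] twist [0.0, -0.0, -24.0]
xyz [26.64, -8.63, -0.01] twist [0.0, 0.0, -26.0]
xyz [29.4, -7.97, -0.0] twist [0.0, 0.0, -36.0]
```

Run:
```python
from h import *
from cell import env
p,R=pose(env.get_obs())
q=move(p,R,[432,-282,500],57);q=move(*q,[550,-40,500],86);q=move(*q,[503,167,500],108);q=move(*q,[442,378,500],134)
```

```text
xyz [32.63, -25.03, -9.58] twist [-0.1, -0.0, -39.4]
xyz [26.73, -3.27, 0.01] twist [0.0, -0.0, -29.0]
xyz [20.32, -6.12, -0.0] twist [0.0, 0.0, -22.0]
xyz [21.96, 0.74, -0.01] twist [0.0, 0.0, -26.0]
```

Emit:
{"method": "servo_tool", "body": {"plan": [{"xyz": [4, -3, -4], "twist": [0, 0, -5], "jaw": 0}, {"xyz": [8, -6, -8], "twist": [0, 0, -10], "jaw": 0}, {"xyz": [12, -9, -9.6], "twist": [0, 0, -15], "jaw": 0}, {"xyz": [15, -11.5, -9.6], "twist": [0, 0, -20], "jaw": 0}, {"xyz": [18, -14, -9.6], "twist": [0, 0, -25], "jaw": 0}, {"xyz": [21, -16.5, -9.6], "twist": [0, 0, -30], "jaw": 0}, {"xyz": [24, -19, -9.6], "twist": [0, 0, -35], "jaw": 0}, {"xyz": [27, -21.5, -9.6], "twist": [0, 0, -39.4], "jaw": 0}, {"xyz": [30, -23.5, -9.6], "twist": [0, 0, -39.4], "jaw": 0}, {"xyz": [32.6, -25, -9.6], "twist": [0, 0, -39.4], "jaw": 0}]}}

```text
time_s: 0.98
tool_pos: [0.4199, -0.2956, 0.5009]
tool_rot: [180.0, 0.0, 57.0]
force: [0.9, -1.2, 0.7]
grip_width: 0.0869
grasp_force: 0.0
```

Emit:
{"method": "servo_tool", "body": {"plan": [{"xyz": [0, 0, 0], "twist": [0, 0, 0], "jaw": 0}, {"xyz": [0, 0, 0], "twist": [0, 0, 0], "jaw": 0}, {"xyz": [0, 0, 0], "twist": [0, 0, 0], "jaw": 0}]}}

```text
time_s: 1.23
tool_pos: [0.4193, -0.298, 0.5004]
tool_rot: [-180.0, 0.1, 57.0]
force: [0.3, -0.9, -0.7]
grip_width: 0.0868
grasp_force: 0.0
```

Run:
```python
from h import *
from cell import env
o=env.get_obs();p,R=pose(o);print(p,o["tool_rot"],o["qpos"],o["force"])
c=env.read_camera("wrist");pickle.dump(c,open("wcap.pkl","wb"));cv2.imwrite("pics/wcap.png",c["img"][:,:,::-1])
print(proj(c,[[.432,-.282,.062]]))
q=move(p,R,[550,-40,500],86);q=move(*q,[503,167,500],108);q=move(*q,[442,378,500],134)
```

```text
[ 0.41927338 -0.29795353  0.50042996] [-1.79978030e+02  5.29587346e-02  5.70477101e+01] [ 55.23369475   1.00307046 -23.01103507  92.45509675   0.4455315
  86.64437443  -0.75272548] [ 0.32061402 -0.8574826  -0.70446333]
[[255.15958356 145.64120506]]
xyz [28.76, -3.06, 0.02] twist [-0.0, 0.0, -29.0]
xyz [20.32, -6.12, -0.01] twist [-0.1, 0.0, -22.0]
xyz [21.96, 0.74, -0.01] twist [0.0, 0.0, -26.0]
```

View pics/wcap.png

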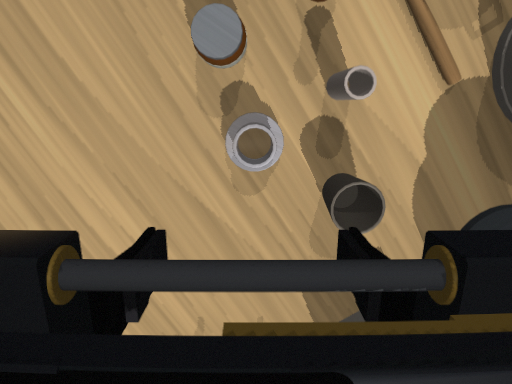

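Emit:
{"method": "servo_tool", "body": {"plan": [{"xyz": [3, -0.3, 0], "twist": [0, 0, -3], "jaw": 0}, {"xyz": [6, -0.6, 0], "twist": [0, 0, -6], "jaw": 0}, {"xyz": [9, -0.9, 0], "twist": [0, 0, -9], "jaw": 0}, {"xyz": [12, -1.2, 0], "twist": [0, 0, -12], "jaw": 0}, {"xyz": [15, -1.5, 0], "twist": [0, 0, -15], "jaw": 0}, {"xyz": [18, -1.8, 0], "twist": [0, 0, -18], "jaw": 0}, {"xyz": [21, -2.1, 0], "twist": [0, 0, -21], "jaw": 0}, {"xyz": [24, -2.4, 0], "twist": [0, 0, -24], "jaw": 0}, {"xyz": [27, -2.8, 0], "twist": [0, 0, -27], "jaw": 0}, {"xyz": [28.8, -3.1, 0], "twist": [0, 0, -29], "jaw": 0}]}}

```text
time_s: 2.12
tool_pos: [0.5509, -0.0379, 0.5003]
tool_rot: [-180.0, -0.1, 86.2]
force: [-0.2, 0.6, 0.5]
grip_width: 0.0871
grasp_force: 0.0
```

Emit:
{"method": "servo_tool", "body": {"plan": [{"xyz": [2, -0.6, 0], "twist": [0, 0, -2], "jaw": 0}, {"xyz": [4, -1.2, 0], "twist": [0, 0, -4], "jaw": 0}, {"xyz": [6.5, -1.9, 0], "twist": [0, 0, -7], "jaw": 0}, {"xyz": [9, -2.6, 0], "twist": [0, 0, -10], "jaw": 0}, {"xyz": [12, -3.5, 0], "twist": [0, 0, -13], "jaw": 0}, {"xyz": [15, -4.4, 0], "twist": [0, 0, -16], "jaw": 0}, {"xyz": [18, -5.3, 0], "twist": [0, 0, -19], "jaw": 0}, {"xyz": [20.3, -6.1, 0], "twist": [0, 0, -22], "jaw": 0}, {"xyz": [20.3, -6.1, 0], "twist": [0, 0, -22], "jaw": 0}, {"xyz": [20.3, -6.1, 0], "twist": [0, 0, -22], "jaw": 0}]}}

```text
time_s: 2.95
tool_pos: [0.5016, 0.1705, 0.5011]
tool_rot: [180.0, 0.1, 108.4]
force: [-0.5, -1.3, 0.2]
grip_width: 0.087
grasp_force: 0.0
```

Run:
```python
from h import *
from cell import env
o=env.get_obs();p,R=pose(o);print(p,o["tool_rot"])
c=env.read_camera("wrist");pickle.dump(c,open("wport.pkl","wb"));cv2.imwrite("pics/wport.png",crop(c["img"][:,:,::-1],100,0,500,240,2))
print(proj(c,[[.503,.167,.12],[.442,.378,.156],[.6015,.1335,.176]]))
q=move(p,R,[442,378,500],134)
```

```text
[0.50163771 0.17046048 0.50108018] [1.79963203e+02 6.86753310e-02 1.08375189e+02]
[[252.84019119 176.03734694]
 [263.77130457 -73.25207111]
 [338.75423237 251.95914743]]
xyz [21.58, 0.88, 0.08] twist [0.0, 0.1, -25.6]
```

View pics/wport.png

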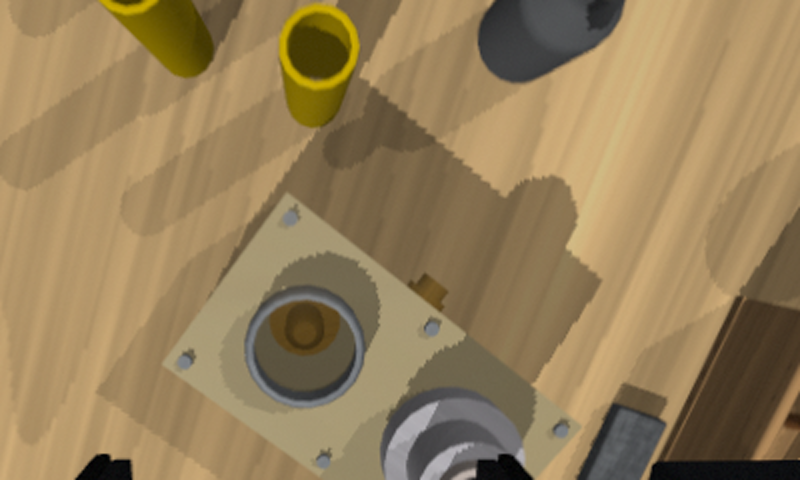

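Run:
```python
from h import *
c=pickle.load(open("wport.pkl","rb"))
w=lambda x,y:(100+(x+.5)/2-.5,(y+.5)/2-.5)
for n,p,z in[("rim L",(246,347),.119),("rim R",(364,347),.119),("rim T",(305,287),.119),("rim B",(305,407),.119),("rim c",(305,347),.119),("spig tip",(305,329),.065),("spig body",(305,333),.056),("shoulder L",(269,320),.02),("shoulder R",(341,320),.02),("yel",(320,48),.156)]:
    print(n,np.round(atz(c,w(*p),z)[:2]*1e3,1))
b=np.array([atz(c,w(*p),.098)[:2]*1e3 for p in[(290,217),(186,361),(432,328),(323,460),(561,430)]]);print(b.round(1),b[:4].mean(0))
```

```text
rim L [471.5 159.5]
rim R [531.5 179.5]
rim T [491.4 199.9]
rim B [512.1 137.7]
rim c [501.5 169.5]
spig tip [501.5 169.8]
spig body [502.8 165.9]
shoulder L [479.  160.4]
shoulder R [525.2 175.8]
yel [463.2 304.8]
[[472.5 230.9]
 [441.  136.3]
 [567.3 198.5]
 [534.6 104.1]
 [661.9 166.1]] [503.85795044 167.46579362]
```

Emit:
{"method": "servo_tool", "body": {"plan": [{"xyz": [3, 0.1, 0], "twist": [0, 0, -3], "jaw": 0}, {"xyz": [6, 0.3, 0], "twist": [0, 0, -6], "jaw": 0}, {"xyz": [9, 0.4, 0], "twist": [0, 0, -9], "jaw": 0}, {"xyz": [12, 0.5, 0], "twist": [0, 0, -12], "jaw": 0}, {"xyz": [15, 0.6, 0], "twist": [0, 0, -16], "jaw": 0}, {"xyz": [18, 0.7, 0], "twist": [0, 0, -20], "jaw": 0}, {"xyz": [20.5, 0.8, 0], "twist": [0, 0, -24], "jaw": 0}, {"xyz": [21.6, 0.9, 0], "twist": [0, 0, -25.6], "jaw": 0}, {"xyz": [21.6, 0.9, 0], "twist": [0, 0, -25.6], "jaw": 0}, {"xyz": [21.6, 0.9, 0], "twist": [0, 0, -25.6], "jaw": 0}]}}

```text
time_s: 3.83
tool_pos: [0.4459, 0.3748, 0.5002]
tool_rot: [-179.9, 0.1, 133.5]
force: [0.2, -0.2, 0.2]
grip_width: 0.087
grasp_force: 0.0
```

Run:
```python
from h import *
from cell import env
o=env.get_obs();p,R=pose(o);print(p,o["tool_rot"])
c=env.read_camera("wrist");pickle.dump(c,open("wtube.pkl","wb"));cv2.imwrite("pics/wtube.png",crop(c["img"][:,:,::-1],100,0,500,260,2))
print(proj(c,[[.442,.378,.156]]))
```

```text
[0.44585594 0.3747533  0.50022368] [-1.79937184e+02  5.13950672e-02  1.33515579e+02]
[[251.9488703  175.59474287]]
```

View pics/wtube.png

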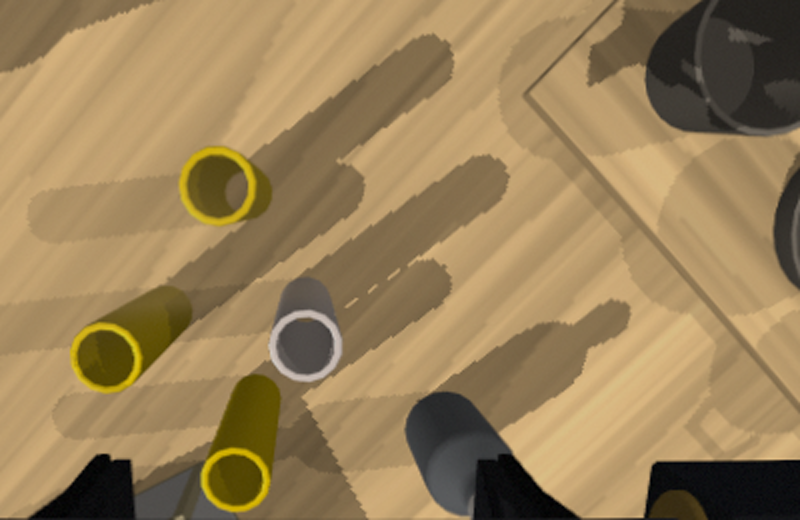

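```bash
cat > fit.py <<'E'
from h import *
from scipy.optimize import minimize
from scipy.ndimage import map_coordinates
def fit(c,p0,z,ri,ro,mode):
    I=cv2.GaussianBlur(c["img"],(0,0),.7).astype(float)
    S=(I.sum(2)/3 if mode=="V" else -(I[:,:,0]-I[:,:,2])+.3*I.sum(2)/3)
    def f(p):
        v=lambda r:map_coordinates(S,proj(c,np.vstack([circ(p[0]/1e3,p[1]/1e3,z,q) for q in r])).T[::-1],order=1).mean()
        return -(v(np.linspace(ri,ro,5))-.5*v([ri-.003])-.5*v([ro+.003]))
    g=min(((f((p0[0]+a,p0[1]+b)),p0[0]+a,p0[1]+b) for a in range(-8,9,2) for b in range(-8,9,2)))
    r=minimize(f,g[1:],method="Nelder-Mead");return np.round(r.x,1),round(-r.fun,1)
E
python3 - <<'E'
from fit import *
d=pickle.load(open("c0.pkl","rb"));L=lambda n:pickle.load(open(n,"rb"))
for n,c in[("wrist",L("wport.pkl")),("side",d["side"]),("scene",d["scene"])]: print("port",n,*[fit(c,(502,168),.12,.0275,.0305,m) for m in "VC"])
for n,c in[("wrist",L("wtube.pkl")),("side",d["side"]),("scene",d["scene"])]: print("tube",n,*[fit(c,(442,378),.156,.0145,.0175,m) for m in "VC"])
for n,c in[("wrist",L("wcap.pkl")),("side",d["side"]),("scene",d["scene"])]: print("cap",n,*[fit(c,(432,-282),.062,.0225,.0265,m) for m in "VC"])
E
```

```text
port wrist (array([502.2, 166.8]), np.float64(23.5)) (array([501.5, 168.3]), np.float64(37.8))
port side (array([502.1, 166.2]), np.float64(6.0)) (array([501.3, 170.1]), np.float64(6.5))
port scene (array([502.9, 164.1]), np.float64(4.2)) (array([506.9, 162.6]), np.float64(5.2))
tube wrist (array([440.2, 380.1]), np.float64(71.3)) (array([439.9, 380.8]), np.float64(29.2))
tube side (array([440.2, 380.8]), np.float64(29.5)) (array([439.8, 382.1]), np.float64(11.9))
tube scene (array([443.3, 377. ]), np.float64(7.1)) (array([446.2, 374.5]), np.float64(6.2))
cap wrist (array([ 430.9, -282.5]), np.float64(41.4)) (array([ 430.8, -282.5]), np.float64(22.3))
cap side (array([ 430.9, -281.9]), np.float64(7.9)) (array([ 431.4, -278.5]), np.float64(4.9))
cap scene (array([ 432.8, -285. ]), np.float64(11.4)) (array([ 435.1, -284.8]), np.float64(10.2))
```

Run:
```python
from h import *
from cell import env
p,R=pose(env.get_obs());print(p)
q=move(p,R,[440.2,380.3,300],134)
```

```text
[0.44640183 0.37402171 0.50026235]
xyz [0.91, 0.0, 20.02] twist [-0.1, 0.1, -0.6]
```

Emit:
{"method": "servo_tool", "body": {"plan": [{"xyz": [0.3, 0, 2.5], "twist": [0, 0, 0], "jaw": 0}, {"xyz": [0.6, 0, 5], "twist": [0, 0, 0], "jaw": 0}, {"xyz": [0.9, 0, 8], "twist": [0, 0, 0], "jaw": 0}, {"xyz": [0.9, 0, 11], "twist": [0, 0, 0], "jaw": 0}, {"xyz": [0.9, 0, 14], "twist": [0, 0, 0], "jaw": 0}, {"xyz": [0.9, 0, 16.5], "twist": [0, 0, 0], "jaw": 0}, {"xyz": [0.9, 0, 18.5], "twist": [0, 0, 0], "jaw": 0}, {"xyz": [0.9, 0, 20], "twist": [0, 0, 0], "jaw": 0}, {"xyz": [0.9, 0, 20], "twist": [0, 0, 0], "jaw": 0}, {"xyz": [0.9, 0, 20], "twist": [0, 0, 0], "jaw": 0}]}}

```text
time_s: 4.72
tool_pos: [0.4401, 0.3802, 0.3002]
tool_rot: [-179.9, 0.1, 133.4]
force: [0.7, -0.2, 0.8]
grip_width: 0.0868
grasp_force: 0.0
```

Emit:
{"method": "servo_tool", "body": {"plan": [{"xyz": [0, 0, 0], "twist": [0, 0, 0], "jaw": 0.2}, {"xyz": [0, 0, 0], "twist": [0, 0, 0], "jaw": 0.4}, {"xyz": [0, 0, 0], "twist": [0, 0, 0], "jaw": 0.5}, {"xyz": [0, 0, 0], "twist": [0, 0, 0], "jaw": 0.55}, {"xyz": [0, 0, 0], "twist": [0, 0, 0], "jaw": 0.6}, {"xyz": [0, 0, 0], "twist": [0, 0, 0], "jaw": 0.7}, {"xyz": [0, 0, 0], "twist": [0, 0, 0], "jaw": 0.8}, {"xyz": [0, 0, 0], "twist": [0, 0, 0], "jaw": 0.8}, {"xyz": [0, 0, 0], "twist": [0, 0, 0], "jaw": 0.8}], "newtons": 20}}

```text
time_s: 5.47
tool_pos: [0.4388, 0.3823, 0.3006]
tool_rot: [-180.0, 0.0, 133.6]
force: [-0.0, 1.1, -0.1]
grip_width: 0.0355
grasp_force: 20.1
```

Run:
```python
from h import *
from cell import env
o=env.get_obs();p,R=pose(o);print(p,o["tool_rot"],o["grip_width"],o["grasp_force"])
q=(p,R)
for t,y in[([440,380,500],134),([502,167.7,500],108)]:q=move(*q,t,y)
```

```text
[0.43882269 0.38225851 0.30056979] [-1.79997338e+02  7.98488976e-04  1.33641901e+02] 0.03549308249408963 20.10363530530185
xyz [-0.24, -0.07, -19.94] twist [-0.0, 0.0, -0.4]
xyz [-19.58, -10.3, -0.0] twist [-0.0, 0.0, 26.0]
```

Emit:
{"method": "servo_tool", "body": {"plan": [{"xyz": [0, 0, -0.5], "twist": [0, 0, 0], "jaw": 0.8}, {"xyz": [0, 0, -1.5], "twist": [0, 0, 0], "jaw": 0.8}, {"xyz": [0, 0, -3.5], "twist": [0, 0, 0], "jaw": 0.8}, {"xyz": [0, 0, -6], "twist": [0, 0, 0], "jaw": 0.8}, {"xyz": [0, 0, -9], "twist": [0, 0, 0], "jaw": 0.8}, {"xyz": [0, 0, -12], "twist": [0, 0, 0], "jaw": 0.8}, {"xyz": [0, 0, -15], "twist": [0, 0, 0], "jaw": 0.8}, {"xyz": [0, 0, -17.5], "twist": [0, 0, 0], "jaw": 0.8}, {"xyz": [0, 0, -19], "twist": [0, 0, 0], "jaw": 0.8}, {"xyz": [0, 0, -20], "twist": [0, 0, 0], "jaw": 0.8}]}}

```text
time_s: 6.3
tool_pos: [0.4385, 0.3827, 0.5037]
tool_rot: [179.8, 0.0, 133.7]
force: [-0.0, -0.0, -1.7]
grip_width: 0.0358
grasp_force: 20.1
```

Emit:
{"method": "servo_tool", "body": {"plan": [{"xyz": [-0.5, -0.3, 0], "twist": [0, 0, 1], "jaw": 0.8}, {"xyz": [-1.5, -0.8, 0], "twist": [0, 0, 3], "jaw": 0.8}, {"xyz": [-3.5, -1.8, 0], "twist": [0, 0, 6], "jaw": 0.8}, {"xyz": [-6, -3.2, 0], "twist": [0, 0, 9], "jaw": 0.8}, {"xyz": [-9, -4.7, 0], "twist": [0, 0, 13], "jaw": 0.8}, {"xyz": [-12, -6.3, 0], "twist": [0, 0, 17], "jaw": 0.8}, {"xyz": [-15, -7.9, 0], "twist": [0, 0, 20], "jaw": 0.8}, {"xyz": [-17.5, -9.2, 0], "twist": [0, 0, 23], "jaw": 0.8}, {"xyz": [-19, -10, 0], "twist": [0, 0, 25], "jaw": 0.8}, {"xyz": [-19.7, -10.3, 0], "twist": [0, 0, 26], "jaw": 0.8}]}}

```text
time_s: 7.13
tool_pos: [0.5012, 0.1642, 0.4993]
tool_rot: [-179.9, 0.1, 107.1]
force: [0.2, -0.1, -1.2]
grip_width: 0.0357
grasp_force: 20.1
```

Emit:
{"method": "servo_tool", "body": {"plan": [{"xyz": [0, 0, 0.7], "twist": [0, 0, 0], "jaw": 0.8}, {"xyz": [0, 0, 1.5], "twist": [0, 0, 0], "jaw": 0.8}, {"xyz": [0, 0, 2.5], "twist": [0, 0, 0], "jaw": 0.8}, {"xyz": [0, 0, 3.5], "twist": [0, 0, 0], "jaw": 0.8}, {"xyz": [0, 0, 4.5], "twist": [0, 0, 0], "jaw": 0.8}, {"xyz": [0, 0, 5.2], "twist": [0, 0, 0], "jaw": 0.8}, {"xyz": [0, 0, 5.5], "twist": [0, 0, 0], "jaw": 0.8}, {"xyz": [0, 0, 5.5], "twist": [0, 0, 0], "jaw": 0.8}, {"xyz": [0, 0, 5.5], "twist": [0, 0, 0], "jaw": 0.8}, {"xyz": [0, 0, 5.5], "twist": [0, 0, 0], "jaw": 0.8}]}}

```text
time_s: 7.97
tool_pos: [0.5004, 0.1687, 0.4461]
tool_rot: [180.0, 0.0, 107.6]
force: [0.3, -0.1, -1.3]
grip_width: 0.0355
grasp_force: 20.1
```

Run:
```python
from h import *
from cell import env
d={};ps=[]
for n in("scene","side","wrist","wrist","wrist"):
    d[n]=env.read_camera(n);o=env.get_obs();ps.append(o["tool_pos"])
ps=np.array(ps);print(ps.round(4),o["tool_rot"],o["grip_width"],o["grasp_force"],o["force"])
pickle.dump(d,open("c1.pkl","wb"))
m=np.zeros((600,800,3),np.uint8)
def put(i,x,y): m[y:y+i.shape[0],x:x+i.shape[1]]=i
I={k:v["img"][:,:,::-1] for k,v in d.items()}
put(crop(I["scene"],260,80,340,200,5),0,0)
put(crop(I["side"],215,120,295,240,5),400,0)
cv2.imwrite("pics/m3.png",m)
print(proj(d["scene"],[[.502,.1677,.144],[.502,.1677,.30]]),proj(d["side"],[[.502,.1677,.144],[.502,.1677,.3]]))
```

```text
[[0.5004 0.1687 0.4462]
 [0.5004 0.1686 0.4462]
 [0.5004 0.1686 0.4461]
 [0.5004 0.1686 0.446 ]
 [0.5003 0.1686 0.4459]] [1.79966680e+02 1.36192408e-02 1.07629987e+02] 0.03566143095781645 20.07784598901594 [-0.05707341  0.08032298 -1.57754035]
[[294.45066192 158.88422338]
 [296.97472034 118.46912898]] [[261.85759359 208.09617832]
 [261.24475849 157.23870436]]
```

View pics/m3.png

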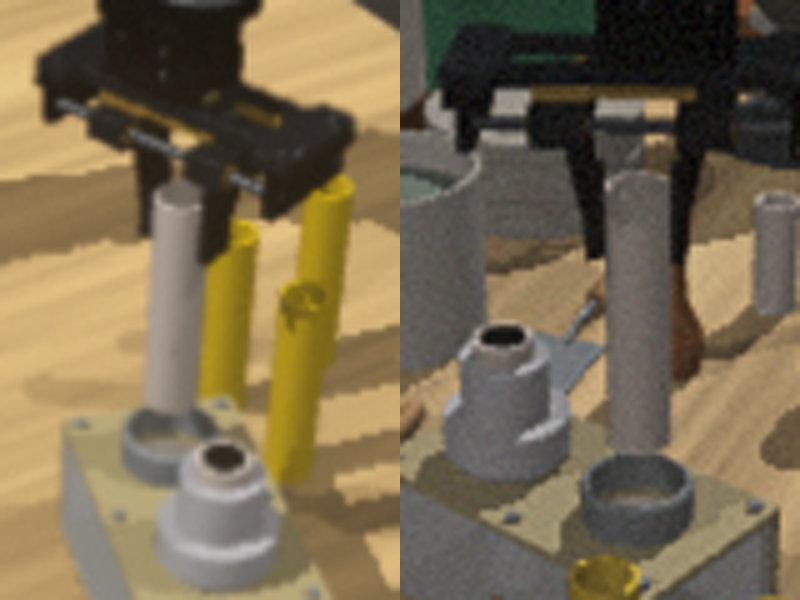

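Run:
```python
from h import *
from scipy.ndimage import map_coordinates
d=pickle.load(open("c1.pkl","rb"))
T=np.array([.5011,.1663])
for n in("scene","side"):
    c=d[n];I=c["img"].astype(float);S=I[:,:,0]-I[:,:,2]
    lat=c["R"][0,:2]/np.linalg.norm(c["R"][0,:2]);s=np.arange(-30,30.1,.5)/1000
    for z in(.15,.165,.18,.20,.22,.25):
        X=np.c_[T[0]+lat[0]*s,T[1]+lat[1]*s,0*s+z]
        v=map_coordinates(S,proj(c,X).T[::-1],order=1)
        m=v[(abs(s)<.008)].mean();k=len(s)//2
        th=lambda o:(m+o)/2
        r=next((s[i] for i in range(k,len(s)) if v[i]>m+18),None);l=next((s[i] for i in range(k,-1,-1) if v[i]>m+18),None)
        print(n,z,l,r,None if None in(l,r) else round((l+r)*500,1),round(m))
```

```text
scene 0.15 -0.0175 0.0145 -1.5 22
scene 0.165 -0.0175 0.015 -1.3 23
scene 0.18 -0.0175 0.0155 -1.0 22
scene 0.2 -0.017 0.0145 -1.3 23
scene 0.22 -0.017 0.015 -1.0 23
scene 0.25 -0.017 0.017 0.0 22
side 0.15 -0.019 0.0175 -0.7 13
side 0.165 -0.0185 0.0175 -0.5 13
side 0.18 -0.017 0.0185 0.7 13
side 0.2 -0.0175 0.0195 1.0 14
side 0.22 -0.0175 0.019 0.7 14
side 0.25 -0.017 0.019 1.0 13
```

Emit:
{"method": "servo_tool", "body": {"plan": [{"xyz": [0.1, 0.15, 0], "twist": [0, 0, 0], "jaw": 0.8}, {"xyz": [0.1, 0.15, 0.5], "twist": [0, 0, 0], "jaw": 0.8}, {"xyz": [0.1, 0.15, 1.5], "twist": [0, 0, 0], "jaw": 0.8}, {"xyz": [0.1, 0.15, 2.5], "twist": [0, 0, 0], "jaw": 0.8}, {"xyz": [0.1, 0.15, 3.5], "twist": [0, 0, 0], "jaw": 0.8}, {"xyz": [0.1, 0.15, 4.5], "twist": [0, 0, 0], "jaw": 0.8}, {"xyz": [0.1, 0.15, 5.5], "twist": [0, 0, 0], "jaw": 0.8}, {"xyz": [0.1, 0.15, 6.5], "twist": [0, 0, 0], "jaw": 0.8}, {"xyz": [0.1, 0.15, 7.2], "twist": [0, 0, 0], "jaw": 0.8}, {"xyz": [0.1, 0.15, 7.5], "twist": [0, 0, 0], "jaw": 0.8}]}}

```text
time_s: 9.05
tool_pos: [0.501, 0.1697, 0.369]
tool_rot: [-179.9, -0.0, 107.6]
force: [-0.1, 0.8, -0.8]
grip_width: 0.0359
grasp_force: 20.1
```

Emit:
{"method": "servo_tool", "body": {"plan": [{"xyz": [0, 0, 0], "twist": [0, 0, 0], "jaw": 0.8}, {"xyz": [0, 0, 0.2], "twist": [0, 0, 0], "jaw": 0.8}, {"xyz": [0, 0, 0.4], "twist": [0, 0, 0], "jaw": 0.8}, {"xyz": [0, 0, 0.6], "twist": [0, 0, 0], "jaw": 0.8}, {"xyz": [0, 0, 0.8], "twist": [0, 0, 0], "jaw": 0.8}, {"xyz": [0, 0, 1.0], "twist": [0, 0, 0], "jaw": 0.8}, {"xyz": [0, 0, 1.1], "twist": [0, 0, 0], "jaw": 0.8}, {"xyz": [0, 0, 1.1], "twist": [0, 0, 0], "jaw": 0.8}]}}

```text
time_s: 9.72
tool_pos: [0.5013, 0.1699, 0.3593]
tool_rot: [-180.0, 0.0, 107.6]
force: [-0.6, 0.5, -1.2]
grip_width: 0.0358
grasp_force: 20.1
```

Run:
```python
from h import *
from cell import env
d={}
for n in("scene","side","wrist"): d[n]=env.read_camera(n)
o=env.get_obs();print(o["tool_pos"],o["tool_rot"],o["force"],o["wrist_torque"])
pickle.dump(d,open("c2.pkl","wb"))
m=np.zeros((600,800,3),np.uint8)
def put(i,x,y): m[y:y+i.shape[0],x:x+i.shape[1]]=i
I={k:v["img"][:,:,::-1] for k,v in d.items()}
put(crop(I["scene"],260,120,330,200,5),0,0)
put(crop(I["side"],215,150,295,250,5),400,0)
cv2.imwrite("pics/m4.png",m)
```

```text
[0.50141069 0.16999021 0.35969779] [1.79991744e+02 6.35668736e-03 1.07635931e+02] [ 0.06712088  1.31558709 -0.7443714 ] [ 0.06497308 -0.15395072  0.02835731]
```

View pics/m4.png

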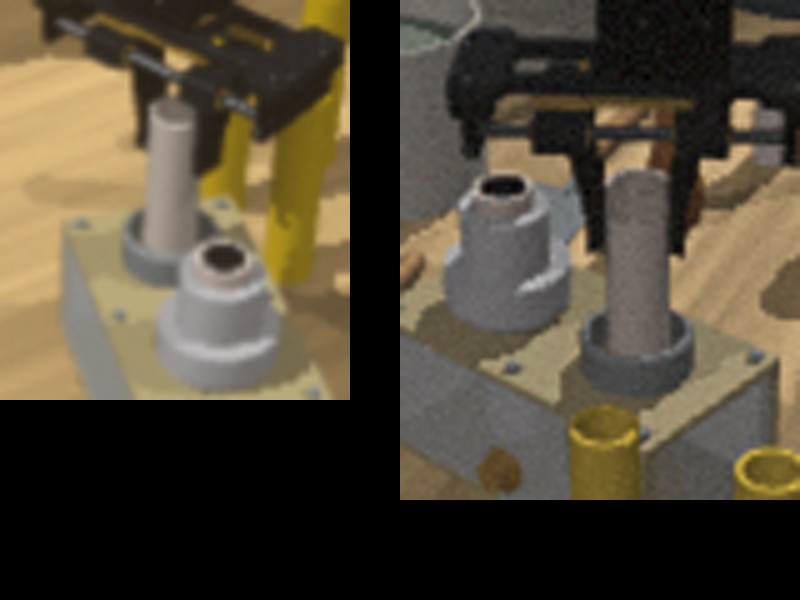

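Emit:
{"method": "servo_tool", "body": {"plan": [{"xyz": [0, 0, 0.15], "twist": [0, 0, 0], "jaw": 0.8}, {"xyz": [0, 0, 0.3], "twist": [0, 0, 0], "jaw": 0.8}, {"xyz": [0, 0, 0.45], "twist": [0, 0, 0], "jaw": 0.8}, {"xyz": [0, 0, 0.6], "twist": [0, 0, 0], "jaw": 0.8}, {"xyz": [0, 0, 0.75], "twist": [0, 0, 0], "jaw": 0.8}, {"xyz": [0, 0, 0.9], "twist": [0, 0, 0], "jaw": 0.8}, {"xyz": [0, 0, 0.9], "twist": [0, 0, 0], "jaw": 0.8}, {"xyz": [0, 0, 0.9], "twist": [0, 0, 0], "jaw": 0.8}]}}

```text
time_s: 10.53
tool_pos: [0.5013, 0.1699, 0.3505]
tool_rot: [-180.0, 0.0, 107.6]
force: [1.4, 0.0, -1.1]
grip_width: 0.0356
grasp_force: 20.1
```

Emit:
{"method": "servo_tool", "body": {"plan": [{"xyz": [0, 0, 0.3], "twist": [0, 0, 0], "jaw": 0.8}, {"xyz": [0, 0, 0.6], "twist": [0, 0, 0], "jaw": 0.8}, {"xyz": [0, 0, 0.9], "twist": [0, 0, 0], "jaw": 0.8}, {"xyz": [0, 0, 1.2], "twist": [0, 0, 0], "jaw": 0.8}, {"xyz": [0, 0, 1.5], "twist": [0, 0, 0], "jaw": 0.8}, {"xyz": [0, 0, 1.8], "twist": [0, 0, 0], "jaw": 0.8}, {"xyz": [0, 0, 2.1], "twist": [0, 0, 0], "jaw": 0.8}, {"xyz": [0, 0, 2.4], "twist": [0, 0, 0], "jaw": 0.8}, {"xyz": [0, 0, 2.6], "twist": [0, 0, 0], "jaw": 0.8}, {"xyz": [0, 0, 2.7], "twist": [0, 0, 0], "jaw": 0.8}]}}

```text
time_s: 11.37
tool_pos: [0.5013, 0.1699, 0.3232]
tool_rot: [-180.0, -0.0, 107.6]
force: [-0.3, -0.2, -0.8]
grip_width: 0.0359
grasp_force: 20.1
```

Emit:
{"method": "servo_tool", "body": {"plan": [{"xyz": [0, 0, 0], "twist": [0, 0, 0], "jaw": 0.8}, {"xyz": [0, 0, 0.05], "twist": [0, 0, 0], "jaw": 0.8}, {"xyz": [0, 0, 0.1], "twist": [0, 0, 0], "jaw": 0.8}, {"xyz": [0, 0, 0.15], "twist": [0, 0, 0], "jaw": 0.8}, {"xyz": [0, 0, 0.2], "twist": [0, 0, 0], "jaw": 0.8}, {"xyz": [0, 0, 0.2], "twist": [0, 0, 0], "jaw": 0.8}, {"xyz": [0, 0, 0.2], "twist": [0, 0, 0], "jaw": 0.8}]}}

```text
time_s: 11.95
tool_pos: [0.5014, 0.17, 0.3216]
tool_rot: [-180.0, 0.0, 107.6]
force: [0.1, -0.4, -0.3]
grip_width: 0.036
grasp_force: 20.1
```

Emit:
{"method": "servo_tool", "body": {"plan": [{"xyz": [0, 0, 0.05], "twist": [0, 0, 0], "jaw": 0.8}, {"xyz": [0, 0, 0.1], "twist": [0, 0, 0], "jaw": 0.8}, {"xyz": [0, 0, 0.15], "twist": [0, 0, 0], "jaw": 0.8}, {"xyz": [0, 0, 0.15], "twist": [0, 0, 0], "jaw": 0.8}, {"xyz": [0, 0, 0.15], "twist": [0, 0, 0], "jaw": 0.8}]}}

```text
time_s: 12.37
tool_pos: [0.5015, 0.17, 0.3205]
tool_rot: [180.0, 0.0, 107.6]
force: [-0.9, 0.7, 1.7]
grip_width: 0.0361
grasp_force: 20.1
```

Emit:
{"method": "servo_tool", "body": {"plan": [{"xyz": [0, 0, 0.05], "twist": [0, 0, 0], "jaw": 0.8}, {"xyz": [0, 0, 0.1], "twist": [0, 0, 0], "jaw": 0.8}, {"xyz": [0, 0, 0.1], "twist": [0, 0, 0], "jaw": 0.8}, {"xyz": [0, 0, 0.1], "twist": [0, 0, 0], "jaw": 0.8}]}}

```text
time_s: 12.7
tool_pos: [0.5016, 0.1702, 0.3204]
tool_rot: [180.0, 0.0, 107.6]
force: [-3.1, -0.3, 9.1]
grip_width: 0.0359
grasp_force: 20.2
```

Emit:
{"method": "servo_tool", "body": {"plan": [{"xyz": [0, 0, -0.1], "twist": [0, 0, 0], "jaw": 0.8}, {"xyz": [0, 0, -0.1], "twist": [0, 0, 0], "jaw": 0.55}, {"xyz": [0, 0, -0.1], "twist": [0, 0, 0], "jaw": 0.4}, {"xyz": [0, 0, -0.1], "twist": [0, 0, 0], "jaw": 0.2}, {"xyz": [0, 0, -0.1], "twist": [0, 0, 0], "jaw": 0}, {"xyz": [0, 0, -0.1], "twist": [0, 0, 0], "jaw": 0}, {"xyz": [0, 0, -0.1], "twist": [0, 0, 0], "jaw": 0}, {"xyz": [0, 0, -1], "twist": [0, 0, 0], "jaw": 0}, {"xyz": [0, 0, -2.5], "twist": [0, 0, 0], "jaw": 0}, {"xyz": [0, 0, -4], "twist": [0, 0, 0], "jaw": 0}]}}

```text
time_s: 13.53
tool_pos: [0.5012, 0.17, 0.3598]
tool_rot: [-180.0, -0.0, 107.7]
force: [0.7, 0.6, 0.3]
grip_width: 0.083
grasp_force: 0.0
```

Emit:
{"method": "servo_tool", "body": {"plan": [{"xyz": [0, 0, -2], "twist": [0, 0, 0], "jaw": 0}, {"xyz": [0, 0, -4], "twist": [0, 0, 0], "jaw": 0}, {"xyz": [0, 0, -6], "twist": [0, 0, 0], "jaw": 0}, {"xyz": [0, 0, -8], "twist": [0, 0, 0], "jaw": 0}, {"xyz": [0, 0, -10], "twist": [0, 0, 0], "jaw": 0}, {"xyz": [0, 0, -12], "twist": [0, 0, 0], "jaw": 0}, {"xyz": [0, 0, -14], "twist": [0, 0, 0], "jaw": 0}, {"xyz": [0, 0, -14], "twist": [0, 0, 0], "jaw": 0}, {"xyz": [0, 0, -14], "twist": [0, 0, 0], "jaw": 0}, {"xyz": [0, 0, -14], "twist": [0, 0, 0], "jaw": 0}]}}

```text
time_s: 14.37
tool_pos: [0.5012, 0.17, 0.4989]
tool_rot: [-180.0, 0.0, 107.6]
force: [-0.5, -0.0, 0.1]
grip_width: 0.0871
grasp_force: 0.0
```

Run:
```python
from fit import *
from cell import env
d={}
for n in("scene","side","wrist"): d[n]=env.read_camera(n)
o=env.get_obs();p,R=pose(o);print(p,o["tool_rot"])
pickle.dump(d,open("c3.pkl","wb"))
for n in d: print(n,*[fit(d[n],(502,168),.176,.0145,.0175,m) for m in "VC"])
print("port",*[fit(d["wrist"],(502,168),.12,.0275,.0305,m) for m in "VC"])
q=move(p,R,[550,-40,500],86);q=move(*q,[431,-282.3,500],57);q=move(*q,[431,-282.3,212],57)
```

```text
[0.50117579 0.16980442 0.49813139] [-1.79896442e+02 -3.55304972e-03  1.07639677e+02]
scene (array([504.2, 162.9]), np.float64(8.1)) (array([507.2, 161.7]), np.float64(7.4))
side (array([502.3, 167.3]), np.float64(9.9)) (array([500.9, 169.3]), np.float64(6.3))
wrist (array([501.4, 167.1]), np.float64(70.3)) (array([501.2, 167.5]), np.float64(19.3))
port (array([501.7, 165.7]), np.float64(12.1)) (array([501.3, 169.4]), np.float64(25.3))
xyz [-21.47, -1.71, -0.19] twist [-0.1, 0.0, 21.6]
xyz [-25.0, -10.19, 0.01] twist [0.0, 0.0, 29.0]
xyz [0.01, -0.01, 28.8] twist [0.0, 0.0, 0.0]
```

Emit:
{"method": "servo_tool", "body": {"plan": [{"xyz": [-1.5, -0.1, 0], "twist": [0, 0, 1.5], "jaw": 0}, {"xyz": [-4, -0.3, 0], "twist": [0, 0, 4], "jaw": 0}, {"xyz": [-7, -0.5, 0], "twist": [0, 0, 7], "jaw": 0}, {"xyz": [-10, -0.8, 0], "twist": [0, 0, 10], "jaw": 0}, {"xyz": [-13, -1, 0], "twist": [0, 0, 13], "jaw": 0}, {"xyz": [-16, -1.2, 0], "twist": [0, 0, 16], "jaw": 0}, {"xyz": [-19, -1.5, 0], "twist": [0, 0, 19], "jaw": 0}, {"xyz": [-21.5, -1.7, 0], "twist": [0, 0, 21.6], "jaw": 0}, {"xyz": [-21.5, -1.7, 0], "twist": [0, 0, 21.6], "jaw": 0}]}}

```text
time_s: 15.27
tool_pos: [0.5513, -0.0485, 0.498]
tool_rot: [-179.9, 0.1, 85.3]
force: [-0.1, -0.6, -1.1]
grip_width: 0.087
grasp_force: 0.0
```

Emit:
{"method": "servo_tool", "body": {"plan": [{"xyz": [-2, -0.8, 0], "twist": [0, 0, 2.3], "jaw": 0}, {"xyz": [-5, -2, 0], "twist": [0, 0, 5.5], "jaw": 0}, {"xyz": [-8, -3.2, 0], "twist": [0, 0, 9], "jaw": 0}, {"xyz": [-11, -4.5, 0], "twist": [0, 0, 12.5], "jaw": 0}, {"xyz": [-14, -5.7, 0], "twist": [0, 0, 16], "jaw": 0}, {"xyz": [-17, -7, 0], "twist": [0, 0, 19.5], "jaw": 0}, {"xyz": [-20, -8.2, 0], "twist": [0, 0, 23], "jaw": 0}, {"xyz": [-23, -9.4, 0], "twist": [0, 0, 26.5], "jaw": 0}, {"xyz": [-25, -10.2, 0], "twist": [0, 0, 29], "jaw": 0}, {"xyz": [-25, -10.2, 0], "twist": [0, 0, 29], "jaw": 0}]}}

```text
time_s: 16.1
tool_pos: [0.4285, -0.288, 0.4986]
tool_rot: [-179.9, 0.1, 56.4]
force: [0.4, -0.3, -0.4]
grip_width: 0.0869
grasp_force: 0.0
```

Emit:
{"method": "servo_tool", "body": {"plan": [{"xyz": [0, 0, 2], "twist": [0, 0, 0], "jaw": 0}, {"xyz": [0, 0, 5], "twist": [0, 0, 0], "jaw": 0}, {"xyz": [0, 0, 8], "twist": [0, 0, 0], "jaw": 0}, {"xyz": [0, 0, 11], "twist": [0, 0, 0], "jaw": 0}, {"xyz": [0, 0, 13], "twist": [0, 0, 0], "jaw": 0}, {"xyz": [0, 0, 14.5], "twist": [0, 0, 0], "jaw": 0}, {"xyz": [0, 0, 15], "twist": [0, 0, 0], "jaw": 0}, {"xyz": [0, 0, 15], "twist": [0, 0, 0], "jaw": 0}, {"xyz": [0, 0, 15], "twist": [0, 0, 0], "jaw": 0}]}}

```text
time_s: 16.85
tool_pos: [0.4319, -0.2822, 0.3498]
tool_rot: [180.0, -0.0, 57.1]
force: [0.7, 0.2, 0.0]
grip_width: 0.0873
grasp_force: 0.0
```

Run:
```python
from fit import *
from cell import env
c=env.read_camera("wrist")
o=env.get_obs();p,R=pose(o);print(p,o["tool_rot"])
print(*[fit(c,(431,-282),.062,.0225,.0265,m) for m in "VC"])
q=move(p,R,[431,-282.3,212],57)
```

```text
[ 0.43200831 -0.28237332  0.35036191] [ 1.79890901e+02 -8.80836220e-03  5.70662025e+01]
(array([ 431.3, -282.2]), np.float64(57.3)) (array([ 431.8, -281.4]), np.float64(36.4))
xyz [-0.05, -0.11, 13.84] twist [0.1, -0.0, 0.1]
```

Emit:
{"method": "servo_tool", "body": {"plan": [{"xyz": [0, -0.05, 2], "twist": [0, 0, 0], "jaw": 0}, {"xyz": [0, -0.05, 4], "twist": [0, 0, 0], "jaw": 0}, {"xyz": [0, -0.05, 6], "twist": [0, 0, 0], "jaw": 0}, {"xyz": [0, -0.05, 8], "twist": [0, 0, 0], "jaw": 0}, {"xyz": [0, -0.05, 10], "twist": [0, 0, 0], "jaw": 0}, {"xyz": [0, -0.05, 12], "twist": [0, 0, 0], "jaw": 0}, {"xyz": [0, -0.05, 13.2], "twist": [0, 0, 0], "jaw": 0}, {"xyz": [0, -0.05, 13.8], "twist": [0, 0, 0], "jaw": 0}, {"xyz": [0, -0.05, 13.8], "twist": [0, 0, 0], "jaw": 0}, {"xyz": [0, -0.05, 13.8], "twist": [0, 0, 0], "jaw": 0}]}}

```text
time_s: 17.73
tool_pos: [0.4314, -0.2824, 0.2121]
tool_rot: [179.9, 0.0, 57.0]
force: [-0.6, -0.8, 0.3]
grip_width: 0.0868
grasp_force: 0.0
```

Emit:
{"method": "servo_tool", "body": {"plan": [{"xyz": [0, 0, 0], "twist": [0, 0, 0], "jaw": 0.1}, {"xyz": [0, 0, 0], "twist": [0, 0, 0], "jaw": 0.2}, {"xyz": [0, 0, 0], "twist": [0, 0, 0], "jaw": 0.3}, {"xyz": [0, 0, 0], "twist": [0, 0, 0], "jaw": 0.4}, {"xyz": [0, 0, 0], "twist": [0, 0, 0], "jaw": 0.6}, {"xyz": [0, 0, 0], "twist": [0, 0, 0], "jaw": 0.6}, {"xyz": [0, 0, 0], "twist": [0, 0, 0], "jaw": 0.6}, {"xyz": [0, 0, 0], "twist": [0, 0, 0], "jaw": 0.6}], "newtons": 30}}

```text
time_s: 18.4
tool_pos: [0.431, -0.2823, 0.2114]
tool_rot: [180.0, 0.0, 57.0]
force: [0.2, -0.2, 1.4]
grip_width: 0.053
grasp_force: 30.0
```

Run:
```python
from h import *
from cell import env
o=env.get_obs();p,R=pose(o);print(p,o["tool_rot"])
q=(p,R)
for t,y in[([431.5,-282.3,450],57),([560,-40,450],86),([501.5,167.5,450],108)]:q=move(*q,t,y)
```

```text
[ 0.43104561 -0.2823062   0.21139001] [1.79957624e+02 5.98247559e-03 5.70350868e+01]
xyz [0.02, 0.06, -23.86] twist [0.0, 0.0, 0.0]
xyz [27.32, -2.41, -0.01] twist [0.0, 0.0, -29.0]
xyz [20.3, -7.27, -0.01] twist [0.0, 0.0, -22.0]
```

Emit:
{"method": "servo_tool", "body": {"plan": [{"xyz": [0, 0, -0.5], "twist": [0, 0, 0], "jaw": 0.6}, {"xyz": [0, 0, -2], "twist": [0, 0, 0], "jaw": 0.6}, {"xyz": [0, 0, -4.5], "twist": [0, 0, 0], "jaw": 0.6}, {"xyz": [0, 0, -7.5], "twist": [0, 0, 0], "jaw": 0.6}, {"xyz": [0, 0, -11], "twist": [0, 0, 0], "jaw": 0.6}, {"xyz": [0, 0, -14.5], "twist": [0, 0, 0], "jaw": 0.6}, {"xyz": [0, 0, -18], "twist": [0, 0, 0], "jaw": 0.6}, {"xyz": [0, 0, -21], "twist": [0, 0, 0], "jaw": 0.6}, {"xyz": [0, 0, -23], "twist": [0, 0, 0], "jaw": 0.6}, {"xyz": [0, 0, -23.9], "twist": [0, 0, 0], "jaw": 0.6}]}}

```text
time_s: 19.23
tool_pos: [0.4312, -0.282, 0.4537]
tool_rot: [179.7, 0.0, 57.0]
force: [1.9, 0.2, -1.4]
grip_width: 0.0532
grasp_force: 30.0
```

Emit:
{"method": "servo_tool", "body": {"plan": [{"xyz": [1, -0.1, 0], "twist": [0, 0, -1], "jaw": 0.6}, {"xyz": [3, -0.3, 0], "twist": [0, 0, -3], "jaw": 0.6}, {"xyz": [6, -0.5, 0], "twist": [0, 0, -6.5], "jaw": 0.6}, {"xyz": [9, -0.8, 0], "twist": [0, 0, -9.5], "jaw": 0.6}, {"xyz": [12, -1.1, 0], "twist": [0, 0, -13], "jaw": 0.6}, {"xyz": [15, -1.3, 0], "twist": [0, 0, -16], "jaw": 0.6}, {"xyz": [18, -1.6, 0], "twist": [0, 0, -19], "jaw": 0.6}, {"xyz": [21, -1.9, 0], "twist": [0, 0, -22], "jaw": 0.6}, {"xyz": [24, -2.1, 0], "twist": [0, 0, -25.5], "jaw": 0.6}, {"xyz": [27.3, -2.4, 0], "twist": [0, 0, -29], "jaw": 0.6}]}}

```text
time_s: 20.07
tool_pos: [0.5591, -0.0368, 0.4477]
tool_rot: [-179.8, -0.0, 86.4]
force: [-0.6, -0.8, -1.2]
grip_width: 0.053
grasp_force: 30.0
```

Emit:
{"method": "servo_tool", "body": {"plan": [{"xyz": [2, -0.7, 0], "twist": [0, 0, -2.2], "jaw": 0.6}, {"xyz": [5, -1.8, 0], "twist": [0, 0, -5.5], "jaw": 0.6}, {"xyz": [8, -2.9, 0], "twist": [0, 0, -8.7], "jaw": 0.6}, {"xyz": [11, -3.9, 0], "twist": [0, 0, -12], "jaw": 0.6}, {"xyz": [14, -5, 0], "twist": [0, 0, -15], "jaw": 0.6}, {"xyz": [16.5, -5.9, 0], "twist": [0, 0, -18], "jaw": 0.6}, {"xyz": [18.5, -6.6, 0], "twist": [0, 0, -20], "jaw": 0.6}, {"xyz": [19.8, -7.1, 0], "twist": [0, 0, -21.5], "jaw": 0.6}, {"xyz": [20.3, -7.3, 0], "twist": [0, 0, -22], "jaw": 0.6}, {"xyz": [20.3, -7.3, 0], "twist": [0, 0, -22], "jaw": 0.6}]}}

```text
time_s: 20.9
tool_pos: [0.4999, 0.1686, 0.4496]
tool_rot: [-179.9, -0.0, 108.2]
force: [-0.1, -0.6, -1.4]
grip_width: 0.053
grasp_force: 30.0
```

Emit:
{"method": "servo_tool", "body": {"plan": [{"xyz": [0, 0, 0], "twist": [0, 0, 0], "jaw": 0.6}, {"xyz": [0, 0, 1], "twist": [0, 0, 0], "jaw": 0.6}, {"xyz": [0, 0, 2], "twist": [0, 0, 0], "jaw": 0.6}, {"xyz": [0, 0, 3], "twist": [0, 0, 0], "jaw": 0.6}, {"xyz": [0, 0, 3.5], "twist": [0, 0, 0], "jaw": 0.6}, {"xyz": [0, 0, 3.5], "twist": [0, 0, 0], "jaw": 0.6}, {"xyz": [0, 0, 3.5], "twist": [0, 0, 0], "jaw": 0.6}, {"xyz": [0, 0, 3.5], "twist": [0, 0, 0], "jaw": 0.6}]}}

```text
time_s: 21.57
tool_pos: [0.5006, 0.1675, 0.4153]
tool_rot: [180.0, -0.0, 108.0]
force: [0.2, -0.4, -1.7]
grip_width: 0.0528
grasp_force: 30.0
```

Run:
```python
from fit import *
from cell import env
d={}
for n in("scene","side","wrist"): d[n]=env.read_camera(n)
o=env.get_obs();p,R=pose(o);print(p,o["tool_rot"],o["grip_width"],o["force"])
pickle.dump(d,open("c4.pkl","wb"))
z=p[2]-.2114+.062; P=p[:2]*1e3
print("cap top",z,[fit(d["wrist"],P,z,.0225,.0265,m) for m in "VC"],[fit(d["side"],P,z,.0225,.0265,m) for m in "VC"])
print("tube thru cap",[fit(d["wrist"],(501.4,167.3),.176,.0145,.0175,m) for m in "VC"])
m=np.zeros((600,800,3),np.uint8)
def put(i,x,y): m[y:y+i.shape[0],x:x+i.shape[1]]=i
I={k:v["img"][:,:,::-1] for k,v in d.items()}
put(crop(I["scene"],260,100,320,180,5),0,0)
put(crop(I["side"],220,140,300,220,5),300,0)
put(crop(I["wrist"],172,90,332,265,1.14),0,400) 
put(crop(I["wrist"],182,100,322,240,2)[:,:],420-100+100,400-80+0)if 0 else None
cv2.imwrite("pics/m5.png",m)
q=move(p,R,[501.5,167.4,414],108)
```

```text
[0.50059217 0.16767637 0.41561286] [1.79948519e+02 1.19862384e-02 1.08039715e+02] 0.053185596710970916 [ 0.03432164  0.79517936 -1.29680118]
cap top 0.2662128634131137 [(array([499. , 169.2]), np.float64(39.8)), (array([498.5, 171. ]), np.float64(23.8))] [(array([498.9, 169.7]), np.float64(14.6)), (array([497.6, 171.9]), np.float64(5.0))]
tube thru cap [(array([510. , 179.3]), np.float64(14.9)), (array([500., 168.]), np.float64(5.7))]
xyz [-0.05, 0.08, 0.16] twist [0.1, 0.0, 0.0]
```

View pics/m5.png

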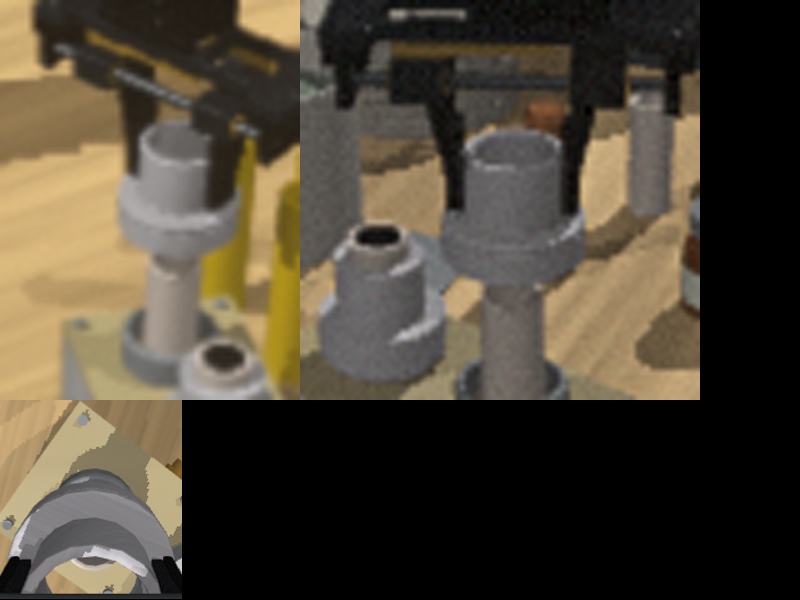

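Run:
```python
from h import *
from scipy.ndimage import map_coordinates
d=pickle.load(open("c4.pkl","rb"))
def edges(c,T,z,r):
    I=cv2.GaussianBlur(c["img"],(0,0),.6).astype(float);S=I[:,:,0]-I[:,:,2]
    lat=c["R"][0,:2]/np.linalg.norm(c["R"][0,:2]);s=np.arange(-r-8,r+8.1,.25)
    X=np.c_[T[0]+lat[0]*s,T[1]+lat[1]*s,0*s+z*1000]/1000
    v=map_coordinates(S,proj(c,X).T[::-1],order=1);g=np.gradient(v)
    L=s<-r+8;Rr=s>r-8
    return s[L][np.argmin(g[L])],s[Rr][np.argmax(g[Rr])]
for n in("scene","side"):
    for nm,z,r in[("tube",.165,18),("tube",.175,18),("tube",.155,18),("skirt",.208,39),("skirt",.213,39),("skirt",.218,39),("hub",.235,27),("hub",.25,27)]:
        l,q=edges(d[n],(501.4,167.3),z,r);print(n,nm,z,l,q,"mid",(l+q)/2)
```

```text
scene tube 0.165 -21.0 17.25 mid -1.875
scene tube 0.175 -18.25 16.75 mid -0.75
scene tube 0.155 -20.5 15.5 mid -2.5
scene skirt 0.208 -38.75 38.0 mid -0.375
scene skirt 0.213 -39.0 37.75 mid -0.625
scene skirt 0.218 -39.25 37.5 mid -0.875
scene hub 0.235 -35.0 33.0 mid -1.0
scene hub 0.25 -34.75 35.0 mid 0.125
side tube 0.165 -17.25 19.0 mid 0.875
side tube 0.175 -19.0 17.0 mid -1.0
side tube 0.155 -17.5 17.0 mid -0.25
side skirt 0.208 -38.25 41.0 mid 1.375
side skirt 0.213 -38.25 41.0 mid 1.375
side skirt 0.218 -38.0 40.75 mid 1.375
side hub 0.235 -34.75 35.0 mid 0.125
side hub 0.25 -35.0 33.25 mid -0.875
```

Emit:
{"method": "servo_tool", "body": {"plan": [{"xyz": [-0.28, 0.14, 0], "twist": [0, 0, 0], "jaw": 0.6}, {"xyz": [-0.28, 0.14, 0.4], "twist": [0, 0, 0], "jaw": 0.6}, {"xyz": [-0.28, 0.14, 1], "twist": [0, 0, 0], "jaw": 0.6}, {"xyz": [-0.28, 0.14, 1.8], "twist": [0, 0, 0], "jaw": 0.6}, {"xyz": [-0.28, 0.14, 2.6], "twist": [0, 0, 0], "jaw": 0.6}, {"xyz": [-0.28, 0.14, 3.4], "twist": [0, 0, 0], "jaw": 0.6}, {"xyz": [-0.28, 0.14, 3.8], "twist": [0, 0, 0], "jaw": 0.6}, {"xyz": [-0.28, 0.14, 4], "twist": [0, 0, 0], "jaw": 0.6}, {"xyz": [-0.28, 0.14, 4], "twist": [0, 0, 0], "jaw": 0.6}, {"xyz": [-0.28, 0.14, 4], "twist": [0, 0, 0], "jaw": 0.6}]}}

```text
time_s: 22.55
tool_pos: [0.5027, 0.1654, 0.3751]
tool_rot: [180.0, -0.0, 108.0]
force: [-1.2, 0.4, -0.9]
grip_width: 0.053
grasp_force: 30.0
```

Run:
```python
from fit import *
from cell import env
d={}
for n in("scene","side","wrist"): d[n]=env.read_camera(n)
o=env.get_obs();p,R=pose(o);print(p,o["tool_rot"],o["force"],o["wrist_torque"])
pickle.dump(d,open("c5.pkl","wb"))
z=p[2]-.2114+.062; P=p[:2]*1e3
print("cap top",z,[[fit(d[n],P,z,.0225,.0265,m) for m in "VC"] for n in("wrist","side")])
```

```text
[0.50284388 0.16537632 0.37554916] [1.79953246e+02 1.07293151e-02 1.08035755e+02] [-0.08109592  0.62020082 -0.93949576] [-0.01695923 -0.10215616 -0.01627922]
cap top 0.22614916158202222 [[(array([501.1, 167. ]), np.float64(47.4)), (array([500.8, 169. ]), np.float64(21.7))], [(array([500.8, 168.2]), np.float64(15.4)), (array([500.1, 170. ]), np.float64(5.9))]]
```

Emit:
{"method": "servo_tool", "body": {"plan": [{"xyz": [0, 0.04, 0.3], "twist": [0, 0, 0], "jaw": 0.6}, {"xyz": [0, 0.04, 0.6], "twist": [0, 0, 0], "jaw": 0.6}, {"xyz": [0, 0.04, 0.9], "twist": [0, 0, 0], "jaw": 0.6}, {"xyz": [0, 0.04, 1.2], "twist": [0, 0, 0], "jaw": 0.6}, {"xyz": [0, 0.04, 1.6], "twist": [0, 0, 0], "jaw": 0.6}, {"xyz": [0, 0.04, 2], "twist": [0, 0, 0], "jaw": 0.6}, {"xyz": [0, 0.04, 2.5], "twist": [0, 0, 0], "jaw": 0.6}, {"xyz": [0, 0.04, 3], "twist": [0, 0, 0], "jaw": 0.6}, {"xyz": [0, 0.04, 3.5], "twist": [0, 0, 0], "jaw": 0.6}, {"xyz": [0, 0.04, 3.8], "twist": [0, 0, 0], "jaw": 0.6}]}}

```text
time_s: 23.53
tool_pos: [0.5029, 0.1653, 0.3362]
tool_rot: [-179.9, -0.0, 108.0]
force: [0.2, -0.1, -2.5]
grip_width: 0.053
grasp_force: 30.0
```

Emit:
{"method": "servo_tool", "body": {"plan": [{"xyz": [0, 0, 0.2], "twist": [0, 0, 0], "jaw": 0.6}, {"xyz": [0, 0, 0.4], "twist": [0, 0, 0], "jaw": 0.6}, {"xyz": [0, 0, 0.6], "twist": [0, 0, 0], "jaw": 0.6}, {"xyz": [0, 0, 0.8], "twist": [0, 0, 0], "jaw": 0.6}, {"xyz": [0, 0, 1], "twist": [0, 0, 0], "jaw": 0.6}, {"xyz": [0, 0, 1], "twist": [0, 0, 0], "jaw": 0.6}, {"xyz": [0, 0, 1], "twist": [0, 0, 0], "jaw": 0.6}]}}

```text
time_s: 24.12
tool_pos: [0.503, 0.1654, 0.3271]
tool_rot: [-180.0, 0.0, 108.0]
force: [0.5, -0.5, -1.1]
grip_width: 0.0526
grasp_force: 30.0
```

Emit:
{"method": "servo_tool", "body": {"plan": [{"xyz": [0, 0, 0.2], "twist": [0, 0, 0], "jaw": 0.6}, {"xyz": [0, 0, 0.4], "twist": [0, 0, 0], "jaw": 0.6}, {"xyz": [0, 0, 0.6], "twist": [0, 0, 0], "jaw": 0.6}, {"xyz": [0, 0, 0.8], "twist": [0, 0, 0], "jaw": 0.6}, {"xyz": [0, 0, 1], "twist": [0, 0, 0], "jaw": 0.6}, {"xyz": [0, 0, 1.15], "twist": [0, 0, 0], "jaw": 0.6}, {"xyz": [0, 0, 1.25], "twist": [0, 0, 0], "jaw": 0.6}, {"xyz": [0, 0, 1.25], "twist": [0, 0, 0], "jaw": 0.6}, {"xyz": [0, 0, 1.25], "twist": [0, 0, 0], "jaw": 0.6}]}}

```text
time_s: 24.87
tool_pos: [0.503, 0.1654, 0.3145]
tool_rot: [-180.0, 0.0, 108.0]
force: [-0.5, -0.3, -1.8]
grip_width: 0.0531
grasp_force: 30.0
```

Emit:
{"method": "servo_tool", "body": {"plan": [{"xyz": [0, 0, 0.05], "twist": [0, 0, 0], "jaw": 0.6}, {"xyz": [0, 0, 0.1], "twist": [0, 0, 0], "jaw": 0.6}, {"xyz": [0, 0, 0.15], "twist": [0, 0, 0], "jaw": 0.6}, {"xyz": [0, 0, 0.2], "twist": [0, 0, 0], "jaw": 0.6}, {"xyz": [0, 0, 0.2], "twist": [0, 0, 0], "jaw": 0.6}, {"xyz": [0, 0, 0.2], "twist": [0, 0, 0], "jaw": 0.6}]}}

```text
time_s: 25.37
tool_pos: [0.5031, 0.1654, 0.3132]
tool_rot: [180.0, 0.0, 108.0]
force: [-2.0, -1.2, 6.3]
grip_width: 0.0532
grasp_force: 30.0
```

Emit:
{"method": "servo_tool", "body": {"plan": [{"xyz": [0, 0, 0.05], "twist": [0, 0, 0], "jaw": 0.6}, {"xyz": [0, 0, 0.1], "twist": [0, 0, 0], "jaw": 0.6}, {"xyz": [0, 0, 0.1], "twist": [0, 0, 0], "jaw": 0.6}, {"xyz": [0, 0, 0.1], "twist": [0, 0, 0], "jaw": 0.6}]}}

```text
time_s: 25.7
tool_pos: [0.5031, 0.1656, 0.3131]
tool_rot: [-180.0, 0.1, 108.0]
force: [-4.4, -1.6, 11.9]
grip_width: 0.0529
grasp_force: 30.0
```

Emit:
{"method": "servo_tool", "body": {"plan": [{"xyz": [0, 0, -0.1], "twist": [0, 0, 0], "jaw": 0.6}, {"xyz": [0, 0, -0.2], "twist": [0, 0, 0], "jaw": 0.45}, {"xyz": [0, 0, -0.2], "twist": [0, 0, 0], "jaw": 0.3}, {"xyz": [0, 0, -0.2], "twist": [0, 0, 0], "jaw": 0.15}, {"xyz": [0, 0, -0.2], "twist": [0, 0, 0], "jaw": 0}, {"xyz": [0, 0, -0.2], "twist": [0, 0, 0], "jaw": 0}, {"xyz": [0, 0, -0.2], "twist": [0, 0, 0], "jaw": 0}, {"xyz": [0, 0, -1], "twist": [0, 0, 0], "jaw": 0}, {"xyz": [0, 0, -2.5], "twist": [0, 0, 0], "jaw": 0}, {"xyz": [0, 0, -4], "twist": [0, 0, 0], "jaw": 0}]}}

```text
time_s: 26.53
tool_pos: [0.5029, 0.1654, 0.3522]
tool_rot: [-179.9, -0.0, 108.1]
force: [0.4, -0.5, 0.0]
grip_width: 0.0859
grasp_force: 0.0
```

Emit:
{"method": "servo_tool", "body": {"plan": [{"xyz": [0, 0, -2], "twist": [0, 0, 0], "jaw": 0}, {"xyz": [0, 0, -4.5], "twist": [0, 0, 0], "jaw": 0}, {"xyz": [0, 0, -7], "twist": [0, 0, 0], "jaw": 0}, {"xyz": [0, 0, -10], "twist": [0, 0, 0], "jaw": 0}, {"xyz": [0, 0, -12.5], "twist": [0, 0, 0], "jaw": 0}, {"xyz": [0, 0, -14.5], "twist": [0, 0, 0], "jaw": 0}, {"xyz": [0, 0, -14.5], "twist": [0, 0, 0], "jaw": 0}, {"xyz": [0, 0, -14.5], "twist": [0, 0, 0], "jaw": 0}]}}

```text
time_s: 27.2
tool_pos: [0.5031, 0.1658, 0.4981]
tool_rot: [179.8, 0.0, 108.0]
force: [0.6, -0.0, 0.1]
grip_width: 0.087
grasp_force: 0.0
```

Run:
```python
from fit import *
from cell import env
d={}
for n in("scene","side","wrist"): d[n]=env.read_camera(n)
o=env.get_obs();p,R=pose(o);print(p,o["time_s"],o["force"])
pickle.dump(d,open("c6.pkl","wb"))
w=d["wrist"]
print("tube",fit(w,(501.5,167.3),.176,.0145,.0175,"V"),"hub",fit(w,(501.5,167.3),.164,.0225,.0265,"V"))
for z in(.158,.164,.170,.176): print(z,fit(d["side"],(501.5,167.3),z,.0225,.0265,"V"))
d0=pickle.load(open("c0.pkl","rb"))
for n in("scene","side"):
    D=cv2.GaussianBlur(cv2.absdiff(d0[n]["img"],d[n]["img"]),(0,0),1.2).max(2)>35
    k,_,st,_=cv2.connectedComponentsWithStats(D.astype(np.uint8));print(n,[s.tolist() for s in st[1:] if s[4]>12])
```

```text
[0.50280735 0.1652442  0.49559866] 27.35 [ 0.61981192 -0.48630132  0.13414408]
tube (array([501. , 167.6]), np.float64(63.9)) hub (array([501.5, 165.5]), np.float64(36.3))
0.158 (array([505.3, 157.3]), np.float64(6.5))
0.164 (array([501.7, 166.4]), np.float64(7.0))
0.17 (array([497.9, 175.1]), np.float64(7.5))
0.176 (array([494.3, 183.9]), np.float64(7.9))
scene [[60, 0, 45, 25, 614], [127, 0, 5, 9, 29], [139, 0, 15, 25, 269], [169, 0, 13, 14, 153], [265, 0, 52, 23, 653], [319, 0, 6, 6, 26], [0, 5, 58, 68, 1654], [172, 24, 14, 20, 152], [266, 25, 126, 117, 4053], [191, 64, 6, 5, 24], [163, 71, 4, 8, 23], [197, 72, 8, 35, 198], [189, 78, 7, 8, 36], [0, 83, 4, 11, 34], [0, 102, 50, 79, 1594], [236, 115, 13, 4, 41], [93, 125, 209, 98, 3841], [326, 128, 27, 39, 397], [224, 137, 17, 4, 39], [413, 139, 10, 5, 21], [422, 148, 17, 14, 158], [283, 150, 21, 25, 295], [362, 154, 53, 32, 1031], [330, 180, 9, 8, 52], [152, 210, 38, 28, 676]]
side [[247, 0, 29, 12, 250], [289, 0, 51, 11, 384], [350, 0, 3, 7, 19], [362, 0, 72, 6, 335], [400, 5, 57, 42, 1214], [272, 16, 4, 8, 17], [460, 39, 3, 9, 23], [247, 40, 8, 10, 53], [503, 42, 7, 11, 62], [399, 66, 9, 3, 17], [246, 71, 30, 7, 155], [388, 73, 30, 47, 767], [231, 82, 66, 61, 1240], [498, 89, 9, 13, 64], [222, 114, 24, 39, 284], [444, 118, 8, 25, 129], [489, 125, 10, 25, 152], [278, 150, 4, 4, 13], [431, 155, 13, 17, 131], [487, 158, 5, 5, 17], [477, 164, 21, 58, 360], [313, 170, 20, 26, 369], [324, 175, 60, 209, 6570], [428, 176, 3, 8, 17], [257, 196, 17, 17, 147], [424, 196, 4, 13, 39], [267, 215, 8, 6, 32], [244, 224, 6, 8, 23], [267, 226, 6, 6, 14], [196, 243, 7, 3, 17], [244, 250, 16, 46, 461], [390, 270, 17, 23, 136], [222, 274, 16, 11, 113], [115, 289, 146, 95, 3624], [386, 301, 3, 9, 25], [439, 309, 17, 21, 208], [398, 327, 40, 57, 556]]
```

```bash
python3 -c "
from cell import env
print(env.sign_off())"
```

```text
the job is handed in; nothing more can be done
None
```

The filter tube is seated on its spigot and the gland cap is pushed home on the port's neck; I handed the job in at about 27 s. Contact forces and camera fits both agreed with fully home, peak wrist force was about 13 N, and I saw no sign that anything else on the bench moved.

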